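Close a pressure canister to its torque click

ROBOT

A 7-joint arm with a two-finger parallel gripper is mounted at the origin on a cart in front of the work surface, level with it; the furniture and walls round the work are solid. World frame = base frame: x ahead of the robot, y to its left, z up, the work surface at z = 0. Lengths are in m, angles in rad, forces in N, time in s.
With the tool pointing down it reaches from about 0.35 to 0.9 m from the base axis. Payload 19.9 kg.
Tool frame: the origin (TCP) lies at the very end of the fingers, on their centre line; the grasp point (between the pads) lies 19 mm behind it; z points along the fingers, y is the line along which they close (so a half turn about z gives the same grasp; the last joint's range is limited). The gripper opens to 85 mm and grips with 20 to 120 N. Pads are 22 mm wide; open, the fingers measure 114 mm over their backs; the gripper's body (76 mm by 85 mm) begins 54 mm behind the grasp point. The pads swing forward as they close: fully open they stand 13 mm farther back than shut.
Start: joints at [-1.268, 0.417, -0.01, 1.614, 0.005, 1.111, -0.053], TCP at [0.211, 0.588, 0.191] pointing down, gripper open.
Joint ranges: [-2.81, 2.81], [-0.39, 2.02], [-1.27, 1.25], [0.06, 2.57], [-1.19, 4.33], [0.19, 2], [-2.82, 2.82]. Speed limits (rad/s): [1.89, 1.89, 2.39, 2.39, 3.01, 3.01, 3.01].

INTERFACE

Orientations are given as a 3x3 rotation matrix whose columns are the frame's x, y, z axes.
In Python, from cell import r gives the robot as it stands. The module is installed in compiled form; this text tells all that it offers.
- The arm moves only by the tool jog_arm, never from a script. Its argument "targets" is a list of rows, each an object with "claw": the opening, from -1 (shut) to 1 (fully open); "linear": the shift along the tool's x, y, z as a fraction of full scale, a list of three; "twist": the turn about the tool's z as a fraction of full scale. In form: [{"claw": claw, "linear": [dx, dy, dz], "twist": twist}, ...]. A call has 1 to 5 rows; each row shifts and turns the commanded pose from where the row before left it, along the tool's axes as they then stand; what a row does not reach is not made up. Full scale, the value 1, is 0.3 m for a shift and 2 rad for a turn. A row lasts 1/10 s, in which the tool goes at most 50 mm and 8.59 degrees, less where a joint would pass 70% of its speed; a pose out of reach is approached as far as the arm can. A call with a number of a shift or a turn outside -1 to 1 is refused whole. A call with a gripper value outside its range is refused whole. The fingers move at their own pace and stop on an object; "squeeze" is the grip in N (left out, the last holds). Time passes only in rows, so rows that do not move let the fingers close. It gives the time, the measured TCP pose, the force, the opening and the grip force at its end, in the units of the state.
- r.state(): the state, without advancing time (a new reading comes with each control period).
- r.capture(name): name is "side" or "top"; returns the picture (384x512x3 uint8, red, green, blue); there is no depth.
- r.camera_model(name): a dict with "mtx" (3x3 intrinsics, pixels), "view" (4x4, takes a point from world to camera coordinates). Camera axes: x right, y down, z forward; pixel columns grow to the right and rows downward; lengths in m; the calibration is good to about 2 mm. A picture is of the moment at which its call begins. camera_model takes no time and is no camera call.
- r.close_job(): hands the job in; it is judged then, once.
Trained networks look in the newest picture that a camera, given by its name, has taken for a name from the list of things; names that differ only in an ending like _2 or _b are one class to them, and where a whole thing is asked for, a point or a joint stands for the part that bears it (a point fixed in the world has none). Each returns a list of dicts, best first, with "p" (0 to 1); they miss things now and then, are a little off and sometimes report something else, mostly with a low value. They report only what shows in the picture. A call takes as long as a camera call. They do not tell look-alikes from the thing itself.
- r.search_frame(camera, label): "point" ([x, y, z] in m, in world coordinates, good to about 4 mm: the middle of the surface that is visible of it).
- r.mark_of(camera, label): "point" ([x, y, z] in m, in world coordinates, good to about 4 mm: a listed point, or the origin of a listed thing).
The state is a dict: "clock": time; "qpos": joint angles; "qd": joint speeds; "joint_efforts": joint torques, N m; "ee_pos": TCP position; "tool_rot": TCP orientation; "wrist_force": force on the tool from outside, world axes, zero at the start; "wrist_torque": the same for the moment, N m; "finger_gap": finger opening in m; "grasp_force": force on a finger pad.
Only numpy, scipy, OpenCV 4.12 (cv2) and the standard library are available. Lean on these libraries where they do the work, as an engineer would, in place of code of your own. Each camera call takes 0.05 s, during which the arm holds its last target. There are 200 camera calls.

TASK

Stand the steel pressure canister in the square bench socket, fully down, and let go of it before tightening anything. Then tighten its cap by turning the hexagonal knob clockwise, past the gasket's drag, until the torque ratchet clicks and slips: one click, two at most. Leave the closed canister standing in the socket and do not disturb the other things on the bench.

Things in the scene. Friction and masses are not known exactly. Their poses are not given: they have to be found in the camera images.
- canister: loose pressure canister, 0.55 to 0.9 kg: steel body 54 mm square, 78 mm high; above it a black round collar (53 mm across, top at 87 mm) and an aluminium knob (to 109.5 mm). Starts upright on the bench. Origin: centre of the underside; z up, x and y square to the sides. Grip it across two opposite sides, the fingers beside the cap.
- socket: fixed bench socket: steel plate 104 x 84 x 6 mm with four black walls 9 mm thick round an open-topped pocket 60 mm square; pocket floor 6 mm above the bench, walls to 22 mm, then a flared lip to 28 mm (76 mm wide mouth). Origin: centre of the plate's underside; x, y square to the pocket. Stands left or right. The canister fits any of four ways round and can twist only a few degrees in it.
- knob_mark (a point): rib on the knob's flange, 24 mm from the cap's axis, 90 mm above the canister's underside. Frame turns with the knob: x from the axis out through the rib, z up. Flange 49 mm across, its top at 90.5 mm; above it a hexagon 40 mm across flats, up to 109 mm. One pair of flats is square to this x, the others at 60 and 120 degrees. The knob carries the collar round until tight.
- collar_mark (a point): point over the collar's rib, 24 mm from the axis, level with knob_mark; its frame (x outward, z up) turns with the collar. The two marks are in line at the start. At each click of the ratchet the knob mark steps ahead of the collar mark, clockwise from above, by one tooth: 22.5 degrees, 9.4 mm.
- collar (a joint): turn of the collar on its thread, rad, growing clockwise (tightening); starts at 0.2 to 0.6 and stops at 1.4, on the gasket. Then the gasket drags round with it by an unmeasured 0.1 to 0.6 rad until crushed; only then the ratchet gives. Torque on the knob: thread 0.08 N m, gasket 0.14; the ratchet rises to about 0.35 within 0.1 rad, then falls below zero over each click.
- jar_syrup: bystander: glass jar with a black lid, 65 mm across, 86 mm high; origin at the underside
- shot_glass: bystander: small clear glass, 48 mm across, 58 mm high; origin at the underside
- dosing_cup: bystander: steel cup, 60 mm across, 48 mm high; origin at the underside
- timer_1: bystander: white flat timer, 56 x 100 x 17 mm; origin at the underside
There are look-alikes about, which are no part of the job. Leave any purple look-alike of the canister alone.

How it is judged:
By the outcome, as a careful person would: the job done as asked, in the order asked, and still so for the second after the job is handed in, with the robot touching nothing.
It also fails if it takes over 72 s, if anything falls off the work surface, if the arm or the gripper's body presses on something with over 40 N, if the wrist force passes 120 N, or if a joint passes its speed limit or range.

## Working session

There is one attempt and no reset: what is moved stays moved. The work goes in short steps, Python scripts to look and compute and a tool call to move; the robot and the scene stay as the last step left them, time stands still between calls to the robot, and variables do not carry over. Pictures are saved under pics/ and viewed, at most 10 in all, crops included, and the job is handed in when it is done.

Besides the shell and the picture viewer there is one more tool, called after "Call:" as a command line: name --argument value ..., lists and objects as JSON in quotes. jog_arm: Moves the arm, as the interface text tells. Its arguments: {"type":"object","properties":{"targets":{"type":"array"},"squeeze":{"type":"number"}},"required":["targets"]}

```bash
mkdir -p pics; python3 - <<'E'
from cell import r
import cv2,numpy as np
s=r.state();print({k:np.round(s[k],3).tolist() for k in s})
for c in("side","top"):
    im=r.capture(c);cv2.imwrite(f"pics/{c}0.png",im[:,:,::-1])
    m=r.camera_model(c);print(c,np.round(m["mtx"],1).tolist(),np.round(m["view"],3).tolist())
    for l in("canister","socket","knob_mark","collar_mark","jar_syrup","shot_glass","dosing_cup","timer_1"):
        print(l,[(np.round(d["point"],3).tolist(),round(d["p"],2)) for d in r.mark_of(c,l)])
a=cv2.imread("pics/side0.png");b=cv2.imread("pics/top0.png")
E
```

```text
{'clock': 0.0, 'qpos': [-1.268, 0.418, -0.01, 1.614, 0.005, 1.111, -0.053], 'qd': [0.0, 0.001, -0.001, 0.002, 0.002, -0.001, -0.002], 'joint_efforts': [0.0, -86.442, 0.679, -43.489, 0.019, 0.007, -0.0], 'ee_pos': [0.211, 0.588, 0.191], 'tool_rot': [[-0.942, 0.337, -0.0], [0.337, 0.942, -0.001], [-0.0, -0.001, -1.0]], 'wrist_force': [-0.067, 0.359, -0.028], 'wrist_torque': [-0.025, 0.056, -0.022], 'grasp_force': 0.0, 'finger_gap': 0.086}
side [[389.5, 0.0, 258.2], [0.0, 389.5, 182.3], [0.0, 0.0, 1.0]] [[-0.996, -0.087, -0.001, 0.539], [-0.048, 0.564, -0.824, 0.062], [0.072, -0.821, -0.566, 1.049], [0.0, 0.0, 0.0, 1.0]]
canister [([0.494, 0.179, -0.002], 0.95), ([0.378, 0.15, -0.004], 0.6), ([0.497, 0.296, 0.002], 0.58)]
socket [([0.485, -0.232, -0.001], 0.6)]
knob_mark [([0.492, 0.163, 0.089], 0.92), ([0.399, 0.135, 0.094], 0.87), ([0.505, 0.275, 0.087], 0.66)]
collar_mark [([0.492, 0.162, 0.091], 0.75), ([0.51, 0.273, 0.086], 0.69), ([0.395, 0.142, 0.088], 0.61)]
jar_syrup [([0.634, -0.01, 0.0], 0.66)]
shot_glass [([0.695, 0.178, 0.0], 0.77)]
dosing_cup [([0.7, -0.139, 0.001], 0.52)]
timer_1 [([0.419, 0.004, 0.0], 0.65)]
top [[447.5, 0.0, 253.3], [0.0, 447.5, 191.1], [0.0, 0.0, 1.0]] [[-0.024, -0.999, -0.023, 0.045], [-0.994, 0.026, -0.105, 0.56], [0.105, 0.02, -0.994, 1.012], [0.0, 0.0, 0.0, 1.0]]
canister [([0.501, 0.298, 0.002], 0.89), ([0.489, 0.185, 0.003], 0.88), ([0.379, 0.154, 0.002], 0.81)]
socket [([0.483, -0.237, 0.0], 0.56)]
knob_mark [([0.392, 0.135, 0.089], 0.96), ([0.496, 0.158, 0.085], 0.8), ([0.506, 0.272, 0.089], 0.69)]
collar_mark [([0.507, 0.273, 0.091], 0.98), ([0.399, 0.135, 0.086], 0.78), ([0.498, 0.162, 0.089], 0.71)]
jar_syrup [([0.63, -0.01, -0.002], 0.58), ([0.702, -0.141, 0.001], 0.26)]
shot_glass [([0.695, 0.18, 0.0], 0.74)]
dosing_cup [([0.7, -0.14, -0.002], 0.92)]
timer_1 [([0.421, 0.003, 0.0], 0.86)]
```

View pics/top0.png

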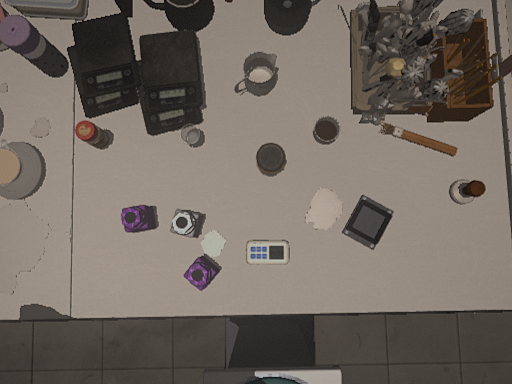

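View pics/side0.png

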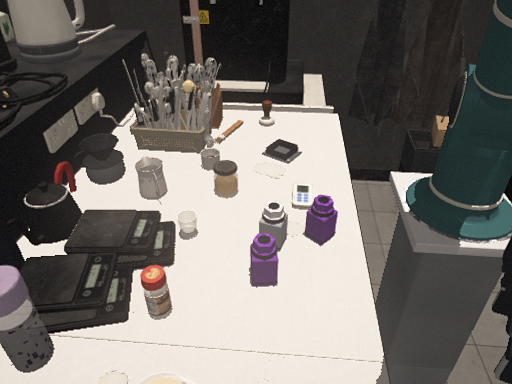

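Candidates for the canister in the top image are steel-grey (185,223), purple (138,218) and purple (202,272). The description fits the steel one, which is also at side (273,225). The socket is at top (368,221). Next I'll check both in one close crop.

```bash
python3 - <<'E'
import cv2,numpy as np
a=cv2.imread("pics/side0.png");b=cv2.imread("pics/top0.png")
f=lambda i,u,v,h=28:cv2.resize(i[v-h:v+h,u-h:u+h],(390,390),interpolation=cv2.INTER_CUBIC)
g=np.hstack([f(b,185,223),f(b,368,221,34)])
cv2.imwrite("pics/crop0.png",cv2.convertScaleAbs(g,alpha=1.3,beta=20))
E
```

```text
(no output)
```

View pics/crop0.png

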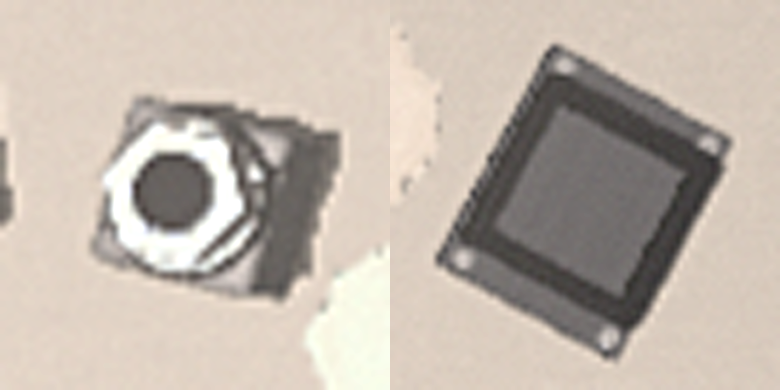

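Left panel: the steel canister with its aluminium hex knob, rib at about crop (250,180), and no purple. Right panel: the socket pocket, with plate corners at crop (555,45), (730,143), (613,357) and (438,262).

```bash
cat > h.py <<'E'
from cell import r
import cv2,numpy as np
def ray(cam,uv,z):
    m=r.camera_model(cam);V=m["view"];R,t=V[:3,:3],V[:3,3];c=-R.T@t
    d=R.T@np.linalg.inv(m["mtx"])@np.array([*uv,1.]);return (c+d*(z-c[2])/d[2])
def proj(cam,P):
    m=r.camera_model(cam);V=m["view"];p=(V[:3,:3]@np.atleast_2d(P).T).T+V[:3,3];q=p@m["mtx"].T;return q[:,:2]/q[:,2:]
def st():
    s=r.state();R=np.array(s["tool_rot"])
    print("t",round(s["clock"],2),"pos",np.round(s["ee_pos"],4),"xyaw",round(np.degrees(np.arctan2(R[1,0],R[0,0])),2),"q1,7",np.round(s["qpos"],3)[[0,6]],"F",np.round(s["wrist_force"],1),"T",np.round(s["wrist_torque"],2),"gap",round(s["finger_gap"],4),"grip",round(s["grasp_force"],1));return s,R
def go(x,y,z,yaw=None):
    "shift in tool axes (fractions) and twist to reach TCP pose"
    s,R=st();d=R.T@(np.array([x,y,z])-s["ee_pos"]);tw=0
    if yaw is not None:
        c=np.arctan2(R[1,0],R[0,0]);tw=-((np.radians(yaw)-c+np.pi)%(2*np.pi)-np.pi)
    print("frac",np.round(d/.3,4),"twist frac",round(tw/2,4),"rad",round(tw,3))
E
python3 - <<'E'
from h import *
ang=lambda d:round(np.degrees(np.arctan2(d[1],d[0])),1)
c=[ray("top",(157+u/6.964,195+v/6.964),.078) for u,v in((133,100),(95,245),(255,292))]
print("can edges",ang(c[0]-c[1]),ang(c[1]-c[2]),np.linalg.norm(c[0]-c[1]),np.linalg.norm(c[1]-c[2]),"ctr",(c[0]+c[2])/2)
print("knob ctr",ray("top",(157+175/6.964,195+193/6.964),.109))
k=[ray("top",(334+(u-390)/5.735,187+(v-45+45)/5.735),.004) for u,v in((555,45),(730,143),(613,357),(438,262))]
print("socket",np.mean(k,0),[(ang(k[(i+1)%4]-k[i]),round(np.linalg.norm(k[(i+1)%4]-k[i]),4)) for i in range(4)])
print(ray("top",(334+(592-390)/5.735,187+200/5.735),.006))
E
```

```text
can edges -15.1 72.4 0.0474150174740037 0.05326051209921219 ctr [0.48917776 0.18275457 0.078     ]
knob ctr [0.48895966 0.18311018 0.109     ]
socket [ 0.48359167 -0.23695103  0.004     ] [(np.float64(-121.3), np.float64(0.0814)), (np.float64(148.7), np.float64(0.1008)), (np.float64(59.8), np.float64(0.0802)), (np.float64(-30.6), np.float64(0.1024))]
[ 0.48394274 -0.23977888  0.006     ]
```

```bash
python3 -c "
from h import *
go(.489,.183,.19,74)"
```

```text
t 0.9 pos [0.2107 0.5884 0.1913] xyaw 160.3 q1,7 [-1.269 -0.053] F [0.2 0.  0.8] T [ 0.04 -0.04  0.02] gap 0.0851 grip 0.0
frac [-1.329  -0.9596  0.0043] twist frac 0.7531 rad 1.506
```

Call:
jog_arm --targets '[{"claw": 1,"linear": [-0.11,-0.08,0],"twist": 0},{"claw": 1,"linear": [-0.11,-0.08,0],"twist": 0},{"claw": 1,"linear": [-0.11,-0.08,0],"twist": 0},{"claw": 1,"linear": [-0.11,-0.08,0],"twist": 0},{"claw": 1,"linear": [-0.11,-0.08,0],"twist": 0}]'

```text
clock: 1.4
ee_pos: [0.3263, 0.4184, 0.1914]
tool_rot: [[-0.941, 0.337, 0.0], [0.337, 0.941, 0.0], [-0.0, 0.0, -1.0]]
wrist_force: [0.4, 0.3, -0.1]
finger_gap: 0.0854
grasp_force: 0.0
```

Call:
jog_arm --targets '[{"claw": 1,"linear": [-0.11,-0.08,0],"twist": 0},{"claw": 1,"linear": [-0.11,-0.08,0],"twist": 0},{"claw": 1,"linear": [-0.11,-0.08,0],"twist": 0},{"claw": 1,"linear": [-0.11,-0.08,0],"twist": 0},{"claw": 1,"linear": [-0.11,-0.08,0],"twist": 0}]'

```text
clock: 1.9
ee_pos: [0.4412, 0.2498, 0.1915]
tool_rot: [[-0.942, 0.337, 0.0], [0.337, 0.942, 0.0], [-0.0, 0.0, -1.0]]
wrist_force: [0.8, 0.1, 0.0]
finger_gap: 0.0858
grasp_force: 0.0
```

Call:
jog_arm --targets '[{"claw": 1,"linear": [0,0,0],"twist": 0.074},{"claw": 1,"linear": [0,0,0],"twist": 0.074},{"claw": 1,"linear": [0,0,0],"twist": 0.074},{"claw": 1,"linear": [0,0,0],"twist": 0.074},{"claw": 1,"linear": [0,0,0],"twist": 0.074}]'

```text
clock: 2.4
ee_pos: [0.4405, 0.2512, 0.1914]
tool_rot: [[-0.463, 0.887, 0.0], [0.887, 0.463, 0.0], [-0.0, 0.0, -1.0]]
wrist_force: [-0.2, -0.2, -0.3]
finger_gap: 0.0851
grasp_force: 0.0
```

Call:
jog_arm --targets '[{"claw": 1,"linear": [0,0,0],"twist": 0.074},{"claw": 1,"linear": [0,0,0],"twist": 0.074},{"claw": 1,"linear": [0,0,0],"twist": 0.074},{"claw": 1,"linear": [0,0,0],"twist": 0.074},{"claw": 1,"linear": [0,0,0],"twist": 0.074}]'

```text
clock: 2.9
ee_pos: [0.4405, 0.2513, 0.1914]
tool_rot: [[0.256, 0.967, 0.0], [0.967, -0.256, 0.0], [0.0, 0.0, -1.0]]
wrist_force: [-0.8, -0.6, -0.4]
finger_gap: 0.0856
grasp_force: 0.0
```

```bash
python3 -c "
from h import *
go(.489,.183,.19,74)
for c in ('side','top'):
    im=r.capture(c);cv2.imwrite(f'pics/{c}1.png',im[:,:,::-1])
    for l in('canister','knob_mark'): print(c,l,[(np.round(d['point'],3).tolist(),round(d['p'],2)) for d in r.mark_of(c,l)])
"
```

```text
t 2.9 pos [0.4405 0.2513 0.1914] xyaw 75.16 q1,7 [-0.912 -0.749] F [-0.8 -0.6 -0.4] T [ 0.02 -0.02  0.02] gap 0.0856 grip 0.0
frac [-0.1786  0.2147  0.0047] twist frac 0.0101 rad 0.02
side canister [([0.493, 0.18, -0.002], 0.89), ([0.5, 0.294, 0.002], 0.88), ([0.379, 0.152, -0.002], 0.78)]
side knob_mark [([0.493, 0.163, 0.087], 0.93), ([0.398, 0.137, 0.091], 0.87), ([0.507, 0.275, 0.092], 0.81)]
top canister [([0.501, 0.298, 0.003], 0.89), ([0.378, 0.153, 0.003], 0.68), ([0.488, 0.182, -0.002], 0.59)]
top knob_mark [([0.395, 0.138, 0.089], 0.77), ([0.495, 0.162, 0.088], 0.74), ([0.509, 0.275, 0.087], 0.61)]
```

Call:
jog_arm --targets '[{"claw": 1,"linear": [-0.06,0.07,0],"twist": 0.01},{"claw": 1,"linear": [-0.06,0.07,0],"twist": 0},{"claw": 1,"linear": [-0.06,0.07,0],"twist": 0},{"claw": 1,"linear": [0,0,0],"twist": 0}]'

```text
clock: 3.6
ee_pos: [0.4887, 0.1793, 0.1915]
tool_rot: [[0.271, 0.962, 0.001], [0.962, -0.271, -0.001], [-0.001, 0.001, -1.0]]
wrist_force: [0.2, 0.2, -0.0]
finger_gap: 0.0856
grasp_force: 0.0
```

```bash
python3 -c "
from h import *
go(.490,.1825,.046,74)
for c in ('side','top'):
    im=r.capture(c);cv2.imwrite(f'pics/{c}2.png',im[:,:,::-1])
im=cv2.imread('pics/side2.png')[150:300,200:400];im2=cv2.imread('pics/top2.png')[150:300,110:260]
cv2.imwrite('pics/c2.png',cv2.resize(np.hstack([im,im2]),(798,342),interpolation=cv2.INTER_CUBIC))
"
```

```text
t 3.6 pos [0.4887 0.1793 0.1915] xyaw 74.25 q1,7 [-0.785 -0.575] F [ 0.2  0.2 -0. ] T [-0.04  0.03 -0.04] gap 0.0856 grip 0.0
frac [0.0118 0.0007 0.4849] twist frac 0.0022 rad 0.004
```

View pics/c2.png

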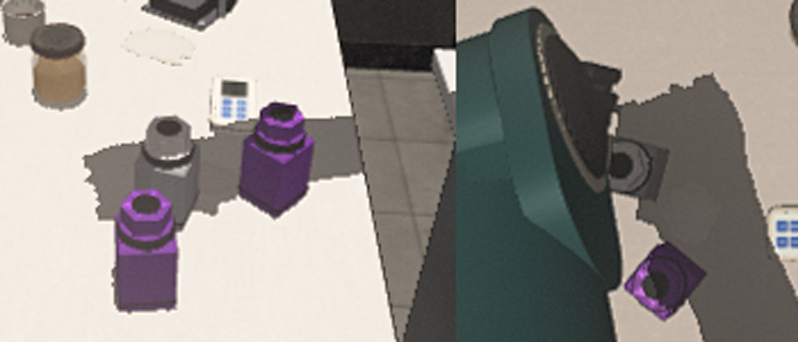

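The canister is upright and unmoved in both views. The side view doesn't show the gripper where I'd expect it, so I'll check the projection.

```bash
python3 -c "
from h import *
s=r.state();p=np.array(s['ee_pos'])
for c in('side','top'):
    V=r.camera_model(c)['view'];print(c,'cam at',-V[:3,:3].T@V[:3,3])
    for dz in(0,.1,.2): print(proj(c,p+[0,0,dz]))
    print(proj(c,[.489,.183,0]))
a=cv2.imread('pics/side2.png');b=cv2.imread('pics/top2.png')
cv2.imwrite('pics/f2.png',cv2.resize(np.hstack([a,b]),(800,300),interpolation=cv2.INTER_AREA))
"
```

```text
side cam at [0.46402541 0.87371871 0.64550327]
[[275.96118032 174.40750828]]
[[277.21725286 132.12872877]]
[[278.67268291  83.13967458]]
[[273.1692473  241.16418523]]
top cam at [0.45170787 0.00947445 1.06616917]
[[174.95557337 222.21513872]]
[[163.62210767 220.16862404]]
[[148.9658943  217.52211179]]
[[190.44656243 224.27032995]]
```

View pics/f2.png

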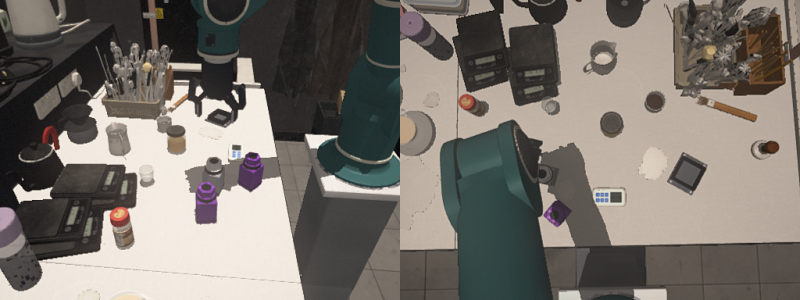

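```bash
python3 -c "
from h import *
a=cv2.imread('pics/side2.png')[90:260,220:340].copy()
a=cv2.resize(a,(480,680)[:2],interpolation=cv2.INTER_CUBIC)
cv2.circle(a,(4*56,4*84),4,(0,0,255),-1)
cv2.imwrite('pics/g2.png',a[:600])
"
```

```text
(no output)
```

View pics/g2.png

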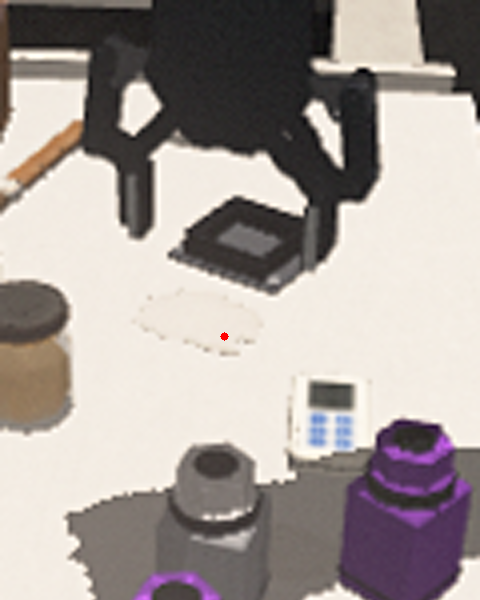

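```bash
python3 -c "
from h import *
print('knobtop',proj('side',[.490,.182,.109]),'canbase',proj('side',[.49,.182,0]))
print('purpleB top',proj('side',[.379,.152,.109]),'socket',proj('side',[.484,-.2375,.01]),'jar lid',proj('side',[.632,-.01,.086]),'timer',proj('side',[.42,.004,.01]))
print('baseorigin',proj('side',[0,0,0]),proj('top',[.49,.182,.109]))
st()
"
```

```text
knobtop [[273.75809545 204.92878905]] canbase [[272.77634065 240.85282736]]
purpleB top [[322.99475196 199.45710186]] socket [[281.90157566 150.49389472]] jar lid [[225.02175922 165.49778336]] timer [[301.93590348 195.1544348 ]]
baseorigin [[458.26991711 205.20006655]] [[182.64166349 222.2148821 ]]
t 3.7 pos [0.4871 0.1823 0.1913] xyaw 74.4 q1,7 [-0.789 -0.578] F [0.1 0.4 0. ] T [-0.    0.06 -0.05] gap 0.0852 grip 0.0
```

The camera model agrees with the canister: knob top predicted and seen at row 205. The fingertips, though, appear about 16 px higher than the state implies. I'll measure that by differencing against the first picture.

```bash
cat >> h.py <<'E'
def tips(cam,name,ref):
    a=cv2.imread(f'pics/{ref}.png').astype(int);b=cv2.imread(f'pics/{name}.png').astype(int)
    m=((abs(a-b).max(2)>25)&(b.max(2)<75))
    return m
E
python3 -c "
from h import *
m=tips('side','side2','side0')
print([(u,int(np.nonzero(m[:190,u])[0].max())) for u in range(236,325,3) if m[:190,u].any()])
p=np.array([.487,.1823,.2043]);y=np.array([.963,-.27,0])
for k in(-.057,-.043,.043,.057):print(k,proj('side',p+k*y),proj('top',p+k*y))
b=cv2.imread('pics/top2.png')
cv2.imwrite('pics/t2.png',cv2.convertScaleAbs(cv2.resize(b[160:250,140:230],(540,540),interpolation=cv2.INTER_CUBIC),alpha=2,beta=10))
"
```

```text
[(242, 127), (245, 128), (248, 129), (251, 145), (254, 148), (257, 145), (260, 124), (263, 122), (266, 124), (269, 125), (272, 126), (275, 125), (278, 127), (281, 127), (284, 126), (287, 128), (290, 132), (293, 134), (296, 145), (299, 154), (302, 151), (305, 139), (308, 139), (311, 138), (314, 131)]
-0.057 [[302.41544867 174.46552832]] [[165.78767807 250.8686988 ]]
-0.043 [[295.86550691 173.15971169]] [[167.72089143 243.74899159]]
0.043 [[257.03922453 165.41918407]] [[179.46534423 200.49610132]]
0.057 [[250.93893792 164.20301208]] [[181.35617398 193.532486  ]]
```

View pics/t2.png

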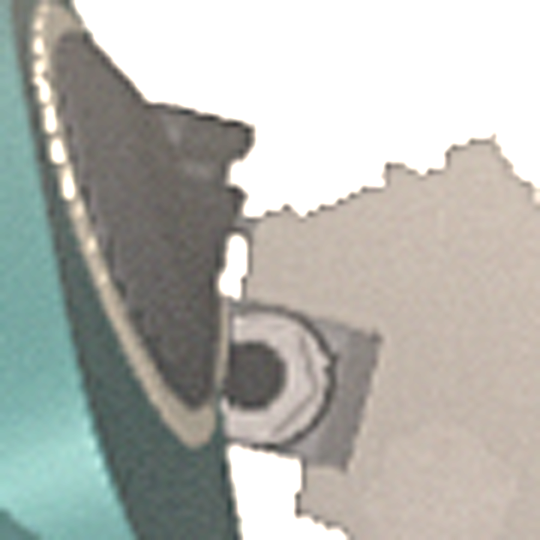

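Call:
jog_arm --targets '[{"claw": 1,"linear": [0,0.01,0.085],"twist": 0},{"claw": 1,"linear": [0,0,0.085],"twist": 0},{"claw": 1,"linear": [0,0,0],"twist": 0},{"claw": 1,"linear": [0,0,0],"twist": 0}]'

```text
clock: 4.1
ee_pos: [0.4897, 0.1823, 0.1408]
tool_rot: [[0.268, 0.963, -0.0], [0.963, -0.268, -0.0], [-0.0, -0.0, -1.0]]
wrist_force: [0.5, 0.5, 0.4]
finger_gap: 0.0851
grasp_force: 0.0
```

```bash
python3 -c "
from h import *
go(.490,.1825,.046,74)
im=r.capture('side');cv2.imwrite('pics/side3.png',im[:,:,::-1])
m=tips('side','side3','side0')
print([(u,int(np.nonzero(m[:195,u])[0].max())) for u in range(236,325,3) if m[:195,u].any()])
s=r.state();p=np.array(s['ee_pos'])+[0,0,.013];y=np.array([.963,-.27,0])
for k in(-.05,.05):print(k,proj('side',p+k*y))
"
```

```text
t 4.1 pos [0.4897 0.1823 0.1408] xyaw 74.44 q1,7 [-0.769 -0.542] F [0.5 0.5 0.4] T [ 0.02 -0.02 -0.01] gap 0.0851 grip 0.0
frac [0.0011 0.001  0.3159] twist frac 0.0039 rad 0.008
[(242, 150), (245, 150), (248, 152), (251, 156), (254, 170), (257, 150), (260, 147), (263, 145), (266, 147), (269, 145), (272, 143), (275, 150), (278, 151), (281, 152), (284, 151), (287, 152), (290, 157), (293, 160), (296, 164), (299, 174), (302, 162), (305, 162), (308, 162), (311, 157), (314, 22)]
-0.05 [[296.3076583  193.31226411]]
0.05 [[252.74161571 183.94896811]]
```

Call:
jog_arm --targets '[{"claw": 1,"linear": [0,0,0.1],"twist": 0},{"claw": 1,"linear": [0,0,0.1],"twist": 0},{"claw": 1,"linear": [0,0,0.07],"twist": 0},{"claw": 1,"linear": [0,0,0.046],"twist": 0},{"claw": 1,"linear": [0,0,0],"twist": 0}]'

```text
clock: 4.65
ee_pos: [0.4896, 0.1818, 0.0451]
tool_rot: [[0.269, 0.963, -0.001], [0.963, -0.269, -0.0], [-0.001, -0.001, -1.0]]
wrist_force: [-0.7, 0.7, 0.7]
finger_gap: 0.0854
grasp_force: 0.0
```

```bash
python3 -c "
from h import *
st()
im=r.capture('side');cv2.imwrite('pics/side4.png',im[:,:,::-1])
a=cv2.imread('pics/side4.png')[130:260,210:340]
cv2.imwrite('pics/g4.png',cv2.resize(a,(598,598),interpolation=cv2.INTER_CUBIC))
"
```

```text
t 4.65 pos [0.4896 0.1818 0.0451] xyaw 74.39 q1,7 [-0.72  -0.471] F [-0.7  0.7  0.7] T [ 0.01 -0.06  0.05] gap 0.0854 grip 0.0
```

View pics/g4.png

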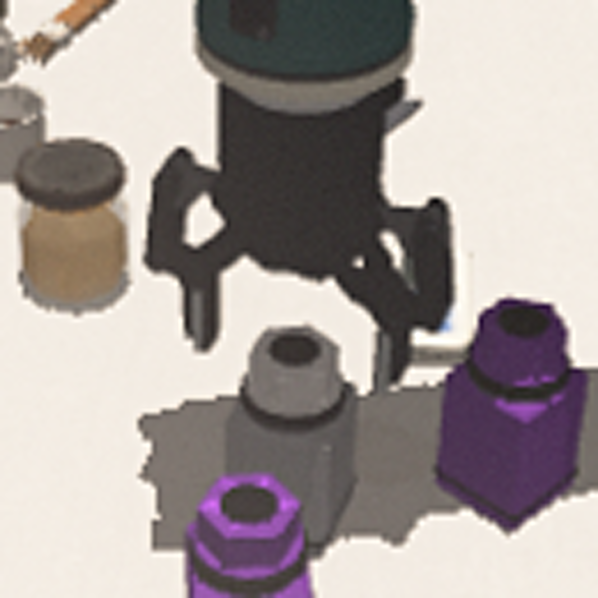

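The gripper shows well above or behind the canister here, with fingertips at side px (254,205) and (295,215). I'll use the top camera to tell a height error from a y error.

```bash
python3 -c "
from h import *
im=r.capture('top');cv2.imwrite('pics/top4.png',im[:,:,::-1])
b=cv2.imread('pics/top4.png').astype(int)
for v in range(170,262,3):
    row=''
    for u in range(140,230,2):
        c=b[v,u];mx,mn=c.max(),c.min()
        row+= 't' if c[1]-c[2]>12 and mx<160 else ('P' if c[0]-c[1]>25 else ('#' if mx<60 else ('+' if mx<110 else ('-' if mx<150 else '.'))))
    print(v,row)
p=np.array(r.state()['ee_pos']);y=np.array([.963,-.27,0])
for dz in(.013,.053):
  for k in(-.05,.05):print(dz,k,proj('top',p+k*y+[0,0,dz]))
"
```

```text
170 .............................................
173 ..............-+##-..........................
176 ..........-++++++##-.........................
179 ........+++++++t++++.........................
182 ..+##++++++ttttt+++#+........................
185 ++t++++t++tttttt+++###.......................
188 +++tttttt+tttttt+#+########-.........++++....
191 ttttttttttttttttt#-########+..+++++++++++-...
194 ttttttttttttttttt#+#######-.+++++++++++++++..
197 ttttttttttttttttt#+########++++++++++++++++-.
200 ttttttttttttttttt#++#######+++++++++++++++++-
203 ttttttttttttttttt##+#######++++++++++++++++++
206 ttttttttt+ttttttt##+######+++++++++++++++++++
209 ttttttttttttttttt##+#######++++++++++++++++++
212 ttttttttttttttttt###+######++++++++++++++++++
215 ttttttttttttttttt###+######++++++++++++++++++
218 tttttttttttttttttt##++######+++++++++++++++++
221 tttttttttttttttttt###+######+++++++++++++++++
224 tttttttttttttttttt###++#####+++++++++++++++++
227 tttttttttttttttttt####+#####+++++++++++++++++
230 ttttttttttttttttttt###++###++#+++++++++++++++
233 ttttttttttttt#ttttt####++++++++++++++++++++++
236 ttttttttttttt#ttttt#####++###++++++++++++++++
239 tttttttttttt#ttt#ttt#######++++++++++++++++++
242 tttttttttttttt#tt#tt#######++++++++++++++++++
245 ttttttttttttt###tt#tt######++++++++++++++++++
248 ttttttttttttttttt###t######++++++++++++++++++
251 ttttttttttttt#t############++++++++++++++++++
254 ttttttttttttttt###########-++++++++++++++++++
257 ttttttttttttttt##t########-.++###++++++++++++
260 ttttttttttttttt#t##t######-.P++####++++++++++
0.013 -0.05 [[180.76267545 244.41483539]]
0.013 0.05 [[192.3423351  201.30850687]]
0.053 -0.05 [[177.34445244 244.67035035]]
0.053 0.05 [[189.43085333 199.80032241]]
```

```bash
python3 -c "
from h import *
p=np.array([.4896,.1818,0]);y=np.array([.963,-.269,0])
for k,row in((.0485,205.6),(-.0485,214.8)):
  print([ (round(z,3),proj('side',p+k*y+[0,0,z])[0].round(1).tolist()) for z in np.arange(.04,.13,.015)],row)
s=r.state();print(np.round(s['qpos'],4).tolist())
"
```

```text
[(np.float64(0.04), [254.0, 223.4]), (np.float64(0.055), [253.9, 218.6]), (np.float64(0.07), [253.9, 213.6]), (np.float64(0.085), [253.9, 208.6]), (np.float64(0.1), [253.8, 203.4]), (np.float64(0.115), [253.8, 198.2])] 205.6
[(np.float64(0.04), [293.2, 233.1]), (np.float64(0.055), [293.5, 228.2]), (np.float64(0.07), [293.9, 223.1]), (np.float64(0.085), [294.2, 218.0]), (np.float64(0.1), [294.6, 212.8]), (np.float64(0.115), [294.9, 207.5])] 214.8
[-0.7208, 0.4544, 0.376, 1.9936, -0.2427, 0.7352, -0.4713]
```

```bash
python3 -c "
from h import *
p=np.array([.4896,.1818,0]);x=np.array([.269,.963,0])
m=tips('side','side4','side0')
print([(u,int(np.nonzero(m[:196,u])[0].max())) for u in range(260,296,3) if m[:196,u].any()])
for k in(-.038,0,.038):
  print(k,[ (round(z,3),proj('side',p+k*x+[0,0,z])[0].round(1).tolist()) for z in (.118,.13,.14,.15,.16,.17)])
"
```

```text
[(260, 186), (263, 184), (266, 186), (269, 187), (272, 187), (275, 188), (278, 189), (281, 189), (284, 192), (287, 194), (290, 195), (293, 195)]
-0.038 [(0.118, [279.3, 192.3]), (0.13, [279.5, 188.1]), (0.14, [279.6, 184.5]), (0.15, [279.7, 180.8]), (0.16, [279.9, 177.2]), (0.17, [280.0, 173.4])]
0 [(0.118, [274.0, 201.7]), (0.13, [274.1, 197.4]), (0.14, [274.2, 193.7]), (0.15, [274.4, 190.0]), (0.16, [274.5, 186.3]), (0.17, [274.6, 182.5])]
0.038 [(0.118, [268.4, 211.7]), (0.13, [268.5, 207.3]), (0.14, [268.5, 203.6]), (0.15, [268.6, 199.9]), (0.16, [268.7, 196.0]), (0.17, [268.7, 192.2])]
```

Both tips solve to z≈0.094 and the body underside to z≥0.155. The real gripper therefore sits about 36 mm above what the state says. There is room to go about 32 mm lower, and I'll watch the force on the way.

Call:
jog_arm --targets '[{"claw": 1,"linear": [0,0,0.03],"twist": 0},{"claw": 1,"linear": [0,0,0.03],"twist": 0},{"claw": 1,"linear": [0,0,0],"twist": 0}]'

```text
clock: 5.05
ee_pos: [0.4893, 0.1815, 0.0266]
tool_rot: [[0.27, 0.963, -0.001], [0.963, -0.27, -0.001], [-0.001, -0.001, -1.0]]
wrist_force: [0.2, -1.0, 0.4]
finger_gap: 0.0854
grasp_force: 0.0
```

Call:
jog_arm --targets '[{"claw": 1,"linear": [0,0,0.02],"twist": 0},{"claw": 1,"linear": [0,0,0.025],"twist": 0},{"claw": 1,"linear": [0,0,0],"twist": 0}]'

```text
clock: 5.35
ee_pos: [0.4894, 0.1815, 0.013]
tool_rot: [[0.27, 0.963, -0.001], [0.963, -0.27, -0.001], [-0.001, -0.001, -1.0]]
wrist_force: [0.1, 0.5, 0.4]
finger_gap: 0.0857
grasp_force: 0.0
```

```bash
python3 -c "
from h import *
st()
im=r.capture('side');cv2.imwrite('pics/side5.png',im[:,:,::-1])
a=cv2.imread('pics/side5.png')[140:260,220:340]
cv2.imwrite('pics/g5.png',cv2.resize(a,(600,600),interpolation=cv2.INTER_CUBIC))
"
```

```text
t 5.35 pos [0.4894 0.1815 0.013 ] xyaw 74.36 q1,7 [-0.699 -0.446] F [0.1 0.5 0.4] T [-0.01  0.04 -0.01] gap 0.0857 grip 0.0
```

View pics/g5.png

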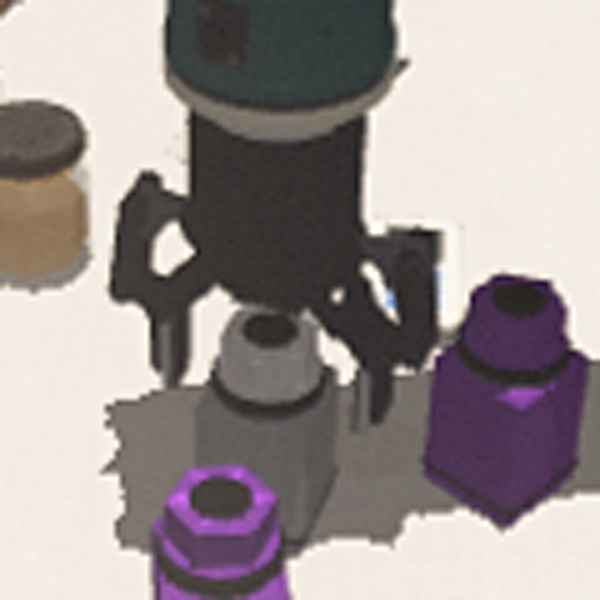

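Two pieces of evidence rule out a y error. In the top view the body's edge is at u≈194, where a y error would put it near 226. The tips now solve to z≈0.06 on both sides of the steel body. I'll close and see what gap it stops at.

Call:
jog_arm --targets '[{"claw": -1,"linear": [0,0,0],"twist": 0},{"claw": -1,"linear": [0,0,0],"twist": 0},{"claw": -1,"linear": [0,0,0],"twist": 0},{"claw": -1,"linear": [0,0,0],"twist": 0},{"claw": -1,"linear": [0,0,0],"twist": 0}]' --squeeze 50

```text
clock: 5.9
ee_pos: [0.4899, 0.1819, 0.0145]
tool_rot: [[0.27, 0.963, 0.0], [0.963, -0.27, 0.0], [0.0, -0.0, -1.0]]
wrist_force: [-3.9, 0.3, 7.6]
finger_gap: 0.0525
grasp_force: 51.7
```

```bash
python3 -c "
from h import *
st()
im=r.capture('side');cv2.imwrite('pics/side6.png',im[:,:,::-1])
print(r.mark_of('side','canister'))
"
```

```text
t 5.9 pos [0.4899 0.1819 0.0145] xyaw 74.37 q1,7 [-0.7   -0.446] F [-3.9  0.3  7.6] T [-0.14  0.66 -0.04] gap 0.0525 grip 51.7
[{'point': [0.4951, 0.1814, 0.0022], 'p': 0.81}, {'point': [0.38, 0.1502, -0.0013], 'p': 0.78}, {'point': [0.5, 0.2958, 0.0029], 'p': 0.71}]
```

Call:
jog_arm --targets '[{"claw": -1,"linear": [0,0,-0.03],"twist": 0},{"claw": -1,"linear": [0,0,-0.06],"twist": 0},{"claw": -1,"linear": [0,0,-0.06],"twist": 0},{"claw": -1,"linear": [0,0,-0.05],"twist": 0},{"claw": -1,"linear": [0,0,0],"twist": 0}]'

```text
clock: 6.5
ee_pos: [0.4907, 0.1821, 0.0758]
tool_rot: [[0.27, 0.963, 0.002], [0.963, -0.27, 0.001], [0.002, 0.002, -1.0]]
wrist_force: [1.1, 0.1, -7.5]
finger_gap: 0.0528
grasp_force: 55.8
```

```bash
python3 -c "
from h import *
st()
im=r.capture('side');cv2.imwrite('pics/side7.png',im[:,:,::-1])
print(r.mark_of('side','canister'));print(r.search_frame('side','canister'))
b=cv2.imread('pics/side7.png')[100:260,200:360]
g=cv2.cvtColor(b,cv2.COLOR_BGR2GRAY)
print('\n'.join(str(100+v)+' '+''.join('P' if int(b[v,u,0])-int(b[v,u,1])>25 else ' .:-=+*#@'[::-1][min(8,g[v,u]//25)] for u in range(20,140,2)) for v in range(30,160,4)))
"
```

```text
t 6.5 pos [0.4907 0.1821 0.0758] xyaw 74.36 q1,7 [-0.74  -0.493] F [ 1.1  0.1 -7.5] T [ 0.01 -0.   -0.02] gap 0.0528 grip 55.8
[{'point': [0.4936, 0.1823, 0.0614], 'p': 0.79}, {'point': [0.3779, 0.1506, -0.0024], 'p': 0.6}, {'point': [0.4987, 0.2953, 0.0018], 'p': 0.58}]
[{'point': [0.3786, 0.1713, 0.0642], 'p': 0.92}, {'point': [0.4968, 0.2039, 0.1261], 'p': 0.63}, {'point': [0.4985, 0.3188, 0.0779], 'p': 0.6}]
130    :--==         -==+*##**********##*+=-                    
134  :--+:             #+=================                      
138 -:=                #*#*===========*##-                      
142 =                  #*######*#########:                      
146                    ***#**#############*                     
150                    #**#****############.                    
154               #=   #******###########==+.                   
158             =************#*##########=                      
162 =++++++-    *****=*********#*########*                      
166 +++++++++   +****: :#***#**#****#####****+##                
170 +++++++*-    ****+   #*****#**
[... 729 characters left out ...]
PPP*##*##*##PPP=
218              =======++++++++++++++=========PPPPPPPPPPPPPPP*=
222           =========*++++++++++=++==========PPPPPPPPPPPPPPP+=
226            ==========++++**+++++===========PPPPPPPPPPPPPPP==
230            ================++++============PPPPPPPPPPPPPPP==
234             =======PPPPPPP================+**PPPPPPPPPPP*+==
238             =====PP******PPP=================*P**PPPPP*=    
242             =====PPP*****PP*=============      :+P**+.      
246            -===+P++PPPPPPP*P+=-:  ::.             .         
250                -+PP+PPPPPPPP+.                              
254                -+**PPPPPPP**P                               
258                .PPP+*****PPPP
```

Lifted: 7.5 N, about 0.76 kg, underside at z≈0.061, and it is upright. Now to carry it to the socket.

```bash
python3 -c "
from h import *
go(.484,-.2375,.076,59)
"
```

```text
t 6.65 pos [0.4894 0.1816 0.0734] xyaw 74.37 q1,7 [-0.739 -0.492] F [ 0.4 -0.3 -7.5] T [-0.06  0.04 -0.07] gap 0.0529 grip 55.8
frac [-1.3502  0.3592 -0.0081] twist frac 0.1341 rad 0.268
```

Call:
jog_arm --targets '[{"claw": -1,"linear": [-0.09,0.024,0],"twist": 0},{"claw": -1,"linear": [-0.09,0.024,0],"twist": 0},{"claw": -1,"linear": [-0.09,0.024,0],"twist": 0},{"claw": -1,"linear": [-0.09,0.024,0],"twist": 0},{"claw": -1,"linear": [-0.09,0.024,0],"twist": 0}]'

```text
clock: 7.15
ee_pos: [0.4874, 0.0408, 0.0732]
tool_rot: [[0.27, 0.963, -0.001], [0.963, -0.27, -0.001], [-0.001, -0.001, -1.0]]
wrist_force: [0.2, -0.1, -6.3]
finger_gap: 0.0529
grasp_force: 55.7
```

Call:
jog_arm --targets '[{"claw": -1,"linear": [-0.09,0.024,0],"twist": 0},{"claw": -1,"linear": [-0.09,0.024,0],"twist": 0},{"claw": -1,"linear": [-0.09,0.024,0],"twist": 0},{"claw": -1,"linear": [-0.09,0.024,0],"twist": 0},{"claw": -1,"linear": [-0.09,0.024,0],"twist": 0}]'

```text
clock: 7.65
ee_pos: [0.4857, -0.0988, 0.0732]
tool_rot: [[0.27, 0.963, -0.001], [0.963, -0.27, -0.0], [-0.001, -0.001, -1.0]]
wrist_force: [0.0, 0.7, -5.8]
finger_gap: 0.0531
grasp_force: 55.7
```

Call:
jog_arm --targets '[{"claw": -1,"linear": [-0.09,0.024,0],"twist": 0},{"claw": -1,"linear": [-0.09,0.024,0],"twist": 0},{"claw": -1,"linear": [-0.09,0.024,0],"twist": 0},{"claw": -1,"linear": [-0.09,0.024,0],"twist": 0},{"claw": -1,"linear": [-0.09,0.024,0],"twist": 0}]'

```text
clock: 8.15
ee_pos: [0.484, -0.2383, 0.073]
tool_rot: [[0.27, 0.963, -0.002], [0.963, -0.27, 0.0], [-0.0, -0.002, -1.0]]
wrist_force: [0.6, -0.4, -6.4]
finger_gap: 0.0529
grasp_force: 55.7
```

Call:
jog_arm --targets '[{"claw": -1,"linear": [0,0,0],"twist": 0.067},{"claw": -1,"linear": [0,0,0],"twist": 0.067},{"claw": -1,"linear": [0,0,0],"twist": 0},{"claw": -1,"linear": [0,0,0],"twist": 0}]'

```text
clock: 8.55
ee_pos: [0.4844, -0.237, 0.0734]
tool_rot: [[0.511, 0.859, -0.001], [0.859, -0.511, 0.0], [-0.001, -0.001, -1.0]]
wrist_force: [-0.4, 0.3, -6.7]
finger_gap: 0.0533
grasp_force: 55.7
```

```bash
python3 -c "
from h import *
go(.484,-.2375,.076,59)
for c in ('side','top'):
    im=r.capture(c);cv2.imwrite(f'pics/{c}8.png',im[:,:,::-1])
    for l in('canister','knob_mark','socket'): print(c,l,[(np.round(d['point'],3).tolist(),round(d['p'],2)) for d in r.mark_of(c,l)])
"
```

```text
t 8.55 pos [ 0.4844 -0.237   0.0734] xyaw 59.26 q1,7 [-0.046  0.152] F [-0.4  0.3 -6.7] T [-0.01  0.03 -0.02] gap 0.0533 grip 55.7
frac [-0.002  -0.0003 -0.0087] twist frac 0.0023 rad 0.005
side canister [([0.378, 0.152, -0.0], 0.88), ([0.499, 0.294, 0.002], 0.62), ([0.481, -0.235, -0.002], 0.21)]
side knob_mark [([0.509, 0.274, 0.088], 0.8), ([0.483, -0.257, 0.148], 0.72), ([0.4, 0.136, 0.094], 0.69)]
side socket [([0.484, -0.232, 0.001], 0.78)]
top canister [([0.486, -0.237, 0.06], 0.91), ([0.501, 0.298, -0.001], 0.67), ([0.375, 0.153, 0.0], 0.66), ([0.483, -0.236, -0.0], 0.4)]
top knob_mark [([0.506, 0.276, 0.087], 0.89), ([0.391, 0.135, 0.088], 0.75), ([0.422, 0.002, 0.002], 0.45)]
top socket [([0.486, -0.238, 0.002], 0.65)]
```

Canister and socket agree to about 2 mm, and the lip takes ±11 mm. I'll lower it, slowly at the end.

Call:
jog_arm --targets '[{"claw": -1,"linear": [0,0,0.05],"twist": 0},{"claw": -1,"linear": [0,0,0.04],"twist": 0},{"claw": -1,"linear": [0,0,0.015],"twist": 0},{"claw": -1,"linear": [0,0,0.015],"twist": 0},{"claw": -1,"linear": [0,0,0],"twist": 0}]'

```text
clock: 9.45
ee_pos: [0.4843, -0.2374, 0.0374]
tool_rot: [[0.515, 0.857, -0.001], [0.857, -0.515, 0.0], [-0.0, -0.001, -1.0]]
wrist_force: [0.4, 0.6, -5.6]
finger_gap: 0.0529
grasp_force: 55.6
```

Call:
jog_arm --targets '[{"claw": -1,"linear": [0,0,0.01],"twist": 0},{"claw": -1,"linear": [0,0,0.01],"twist": 0},{"claw": -1,"linear": [0,0,0],"twist": 0}]'

```text
clock: 9.75
ee_pos: [0.4846, -0.2373, 0.0318]
tool_rot: [[0.515, 0.857, -0.0], [0.857, -0.515, 0.0], [-0.0, -0.0, -1.0]]
wrist_force: [0.2, 0.9, -6.7]
finger_gap: 0.0532
grasp_force: 55.7
```

Call:
jog_arm --targets '[{"claw": -1,"linear": [0,0,0.01],"twist": 0},{"claw": -1,"linear": [0,0,0.01],"twist": 0},{"claw": -1,"linear": [0,0,0],"twist": 0}]'

```text
clock: 10.05
ee_pos: [0.4845, -0.2373, 0.0256]
tool_rot: [[0.515, 0.857, -0.0], [0.857, -0.515, 0.0], [-0.0, -0.0, -1.0]]
wrist_force: [0.6, 0.6, -6.3]
finger_gap: 0.0529
grasp_force: 55.7
```

Call:
jog_arm --targets '[{"claw": -1,"linear": [0,0,0.007],"twist": 0},{"claw": -1,"linear": [0,0,0.007],"twist": 0},{"claw": -1,"linear": [0,0,0],"twist": 0}]'

```text
clock: 10.35
ee_pos: [0.4845, -0.2374, 0.0216]
tool_rot: [[0.515, 0.857, -0.0], [0.857, -0.515, 0.0], [-0.0, -0.0, -1.0]]
wrist_force: [-1.3, -0.4, -6.5]
finger_gap: 0.0527
grasp_force: 55.7
```

Call:
jog_arm --targets '[{"claw": -1,"linear": [0,0,0.005],"twist": 0},{"claw": -1,"linear": [0,0,0],"twist": 0}]'

```text
clock: 10.55
ee_pos: [0.4848, -0.2375, 0.0206]
tool_rot: [[0.515, 0.857, 0.0], [0.857, -0.515, -0.0], [0.0, 0.0, -1.0]]
wrist_force: [-1.5, 1.6, -0.9]
finger_gap: 0.0532
grasp_force: 56.3
```

Call:
jog_arm --targets '[{"claw": -1,"linear": [0,0,0.003],"twist": 0},{"claw": -1,"linear": [0,0,0],"twist": 0}]'

```text
clock: 10.75
ee_pos: [0.4848, -0.2375, 0.0204]
tool_rot: [[0.515, 0.857, 0.001], [0.857, -0.515, 0.0], [0.001, 0.0, -1.0]]
wrist_force: [-9.0, 5.2, 22.4]
finger_gap: 0.0526
grasp_force: 59.0
```

Call:
jog_arm --targets '[{"claw": 1,"linear": [0,0,0],"twist": 0},{"claw": 1,"linear": [0,0,0],"twist": 0},{"claw": 1,"linear": [0,0,0],"twist": 0},{"claw": 1,"linear": [0,0,0],"twist": 0},{"claw": 1,"linear": [0,0,0],"twist": 0}]'

```text
clock: 11.25
ee_pos: [0.4848, -0.2374, 0.0194]
tool_rot: [[0.515, 0.857, 0.0], [0.857, -0.515, -0.0], [-0.0, 0.0, -1.0]]
wrist_force: [-0.8, 0.5, -0.1]
finger_gap: 0.0852
grasp_force: 0.0
```

The canister is seated (floor contact at the expected height) and released. I'll rise clear of the cap and re-measure the marks.

Call:
jog_arm --targets '[{"claw": 1,"linear": [0,0,-0.06],"twist": 0},{"claw": 1,"linear": [0,0,-0.1],"twist": 0},{"claw": 1,"linear": [0,0,-0.14],"twist": 0},{"claw": 1,"linear": [0,0,-0.1],"twist": 0},{"claw": 1,"linear": [0,0,0],"twist": 0}]'

```text
clock: 11.75
ee_pos: [0.4865, -0.2383, 0.1432]
tool_rot: [[0.515, 0.857, 0.006], [0.857, -0.515, -0.001], [0.002, 0.005, -1.0]]
wrist_force: [0.4, 0.5, -0.0]
finger_gap: 0.0856
grasp_force: 0.0
```

```bash
cat >> h.py <<'E'
def marks(n=2):
    c=np.array([.4845,-.2375]);o={}
    for cam in('side','top'):
        for i in range(n):
            r.capture(cam)
            for l in('knob_mark','collar_mark','canister'):
                for d in r.mark_of(cam,l):
                    p=np.array(d['point'])
                    if np.hypot(*(p[:2]-c))<.04:
                        o.setdefault((cam,l),[]).append((*np.round(p,4).tolist(),round(d['p'],2)))
    for k in o: print(k,o[k])
    return o
E
python3 -c "
from h import *
st();marks()
"
```

```text
t 11.75 pos [ 0.4865 -0.2383  0.1432] xyaw 59.0 q1,7 [-0.096  0.09 ] F [ 0.4  0.5 -0. ] T [-0.01 -0.02  0.  ] gap 0.0856 grip 0.0
('side', 'knob_mark') [(0.482, -0.2582, 0.091, 0.56), (0.483, -0.2579, 0.0984, 0.65)]
('side', 'collar_mark') [(0.4856, -0.2578, 0.0951, 0.54), (0.4875, -0.2594, 0.0974, 0.61)]
('side', 'canister') [(0.4889, -0.2384, 0.0064, 0.91), (0.484, -0.258, 0.099, 0.44), (0.4893, -0.2388, 0.0044, 0.63)]
('top', 'knob_mark') [(0.4814, -0.258, 0.0935, 0.93), (0.4833, -0.2609, 0.0925, 0.7)]
('top', 'canister') [(0.4857, -0.2371, 0.0054, 0.6), (0.4845, -0.2365, 0.0066, 0.59), (0.4857, -0.2353, -0.0002, 0.51)]
('top', 'collar_mark') [(0.4897, -0.2552, 0.094, 0.92)]
```

Call:
jog_arm --targets '[{"claw": 1,"linear": [0,0,0.1],"twist": 0.025},{"claw": 1,"linear": [0,0,0.1],"twist": 0},{"claw": 1,"linear": [0,0,0.05],"twist": 0},{"claw": 1,"linear": [0,0,0.017],"twist": 0},{"claw": 1,"linear": [0,0,0],"twist": 0}]'

```text
clock: 13.05
ee_pos: [0.4847, -0.2376, 0.0594]
tool_rot: [[0.557, 0.83, -0.0], [0.83, -0.557, -0.0], [-0.0, -0.0, -1.0]]
wrist_force: [0.4, -0.3, 0.4]
finger_gap: 0.0855
grasp_force: 0.0
```

```bash
python3 -c "
from h import *
go(.485,-.2375,.063,56)
im=r.capture('side');cv2.imwrite('pics/side9.png',im[:,:,::-1])
b=cv2.imread('pics/side9.png');g=cv2.cvtColor(b,cv2.COLOR_BGR2GRAY)
print('\n'.join(str(v)+' '+''.join(' .:-=+*#@'[::-1][min(8,g[v,u]//25)] for u in range(245,320,1)) for v in range(90,160,2)))
y=np.array([.829,-.559,0]);p=np.array([.485,-.2375,0])
for k in(-.0485,.0485):print([(z,proj('side',p+k*y+[0,0,z])[0].round(1).tolist()) for z in(.09,.1,.11,.12)])
print('knob top, flange top ctr',proj('side',p+[0,0,.115]),proj('side',p+[0,0,.0965]))
"
```

```text
t 13.05 pos [ 0.4847 -0.2376  0.0594] xyaw 56.13 q1,7 [-0.046  0.121] F [ 0.4 -0.3  0.4] T [-0.07 -0.03 -0.03] gap 0.0855 grip 0.0
frac [ 0.0008  0.0007 -0.0119] twist frac 0.0012 rad 0.002
90 ==========-========####***################################+.               
92 ################**####****###############################@+.               
94 ##################################################*#######@=               
96 ##################################################***#######=              
98 ###################################################**#####*#=              
100 ############################################################=              
102 +***###########@###########################################@=              
104                  +**########+:::-----+########*=+##########@=              
106 =================*****######+.      :. .+*+#################*.             
108 ================-=#*##**+####+-==-==-==---=+#################+=============
110    .:::::::::::::-+###**+####+-==============+####*##########+=============
112                    *****+####: 
[... 1461 characters left out ...]
+.                     
150           ==========+*********+++++++++++++++*######*+:                    
152            -======+++**************+++++++**#######**++**++-               
154               ::=+++******************#***######*******+======+:           
156                  :::===++****************#**********++=============-       
158                       :::::++++******************++====================+-  
[(0.09, [295.1, 132.9]), (0.1, [295.3, 129.9]), (0.11, [295.5, 127.0]), (0.12, [295.7, 124.0])]
[(0.09, [270.2, 124.1]), (0.1, [270.3, 121.3]), (0.11, [270.3, 118.4]), (0.12, [270.4, 115.5])]
knob top, flange top ctr [[282.70766908 121.16116518]] [[282.50389786 126.53355265]]
```

Call:
jog_arm --targets '[{"claw": 1,"linear": [0,0,0.013],"twist": 0},{"claw": -1,"linear": [0,0,0],"twist": 0},{"claw": -1,"linear": [0,0,0],"twist": 0},{"claw": -1,"linear": [0,0,0],"twist": 0},{"claw": -1,"linear": [0,0,0],"twist": 0}]' --squeeze 50

```text
clock: 13.6
ee_pos: [0.4849, -0.2374, 0.056]
tool_rot: [[0.557, 0.83, 0.001], [0.83, -0.557, 0.0], [0.0, 0.0, -1.0]]
wrist_force: [-3.3, 2.1, 10.6]
finger_gap: 0.0398
grasp_force: 49.0
```

Call:
jog_arm --targets '[{"claw": -1,"linear": [0,0,0],"twist": 0},{"claw": -1,"linear": [0,0,0],"twist": 0},{"claw": -1,"linear": [0,0,0],"twist": 0}]'

```text
clock: 13.9
ee_pos: [0.4849, -0.2375, 0.0561]
tool_rot: [[0.557, 0.83, 0.001], [0.83, -0.557, 0.0], [0.0, 0.0, -1.0]]
wrist_force: [-2.7, 2.3, 10.5]
finger_gap: 0.0397
grasp_force: 49.0
```

```bash
python3 -c "
from h import *
st();marks(1)"
```

```text
t 13.9 pos [ 0.4849 -0.2375  0.0561] xyaw 56.14 q1,7 [-0.043  0.125] F [-2.7  2.3 10.5] T [0.48 0.73 0.09] gap 0.0397 grip 49.0
('side', 'knob_mark') [(0.4813, -0.2598, 0.0922, 0.44)]
('side', 'collar_mark') [(0.4869, -0.2594, 0.0983, 0.48)]
('side', 'canister') [(0.488, -0.2384, 0.006, 0.81)]
('top', 'knob_mark') [(0.486, -0.2621, 0.0933, 0.59)]
('top', 'collar_mark') [(0.4883, -0.26, 0.0937, 0.76)]
('top', 'canister') [(0.4875, -0.2377, 0.0056, 0.73)]
```

Gap 39.7 mm, so it is on the flats. I'll turn clockwise 0.7 rad through the free thread first, then go in small steps watching the torque.

Call:
jog_arm --targets '[{"claw": -1,"linear": [0,0,0],"twist": 0.07},{"claw": -1,"linear": [0,0,0],"twist": 0.07},{"claw": -1,"linear": [0,0,0],"twist": 0.07},{"claw": -1,"linear": [0,0,0],"twist": 0.07},{"claw": -1,"linear": [0,0,0],"twist": 0.07}]'

```text
clock: 14.8
ee_pos: [0.485, -0.2369, 0.0563]
tool_rot: [[0.963, 0.271, 0.001], [0.271, -0.963, 0.001], [0.001, -0.001, -1.0]]
wrist_force: [-5.0, 6.6, 19.7]
finger_gap: 0.0399
grasp_force: 49.7
```

```bash
python3 -c "
from h import *
st();o=marks(1);st()"
```

```text
t 14.8 pos [ 0.485  -0.2369  0.0563] xyaw 15.73 q1,7 [-0.172 -0.466] F [-5.   6.6 19.7] T [1.66 1.31 0.11] gap 0.0399 grip 49.7
('side', 'knob_mark') [(0.4689, -0.2557, 0.0956, 0.55)]
('side', 'collar_mark') [(0.4707, -0.255, 0.0984, 0.58)]
('side', 'canister') [(0.4891, -0.2382, 0.0056, 0.88), (0.4721, -0.2542, 0.0962, 0.58)]
('top', 'canister') [(0.4864, -0.2361, 0.0021, 0.54)]
t 15.2 pos [ 0.485  -0.237   0.0563] xyaw 16.05 q1,7 [-0.171 -0.461] F [-5.   6.  19.9] T [ 1.52  1.26 -0.03] gap 0.0398 grip 48.9
```

Call:
jog_arm --targets '[{"claw": -1,"linear": [0,0,-0.003],"twist": 0.05},{"claw": -1,"linear": [0,0,0],"twist": 0.05},{"claw": -1,"linear": [0,0,0],"twist": 0}]'

```text
clock: 15.5
ee_pos: [0.4849, -0.2366, 0.0566]
tool_rot: [[0.997, 0.077, 0.0], [0.077, -0.997, 0.001], [0.0, -0.001, -1.0]]
wrist_force: [-1.9, 5.4, 9.1]
finger_gap: 0.0398
grasp_force: 50.4
```

```bash
python3 -c "
from h import *
st();r.capture('side');print(st()[0]['joint_efforts'][6])"
```

```text
t 15.5 pos [ 0.4849 -0.2366  0.0566] xyaw 4.39 q1,7 [-0.207 -0.631] F [-1.9  5.4  9.1] T [ 1.29  0.51 -0.04] gap 0.0398 grip 50.4
t 15.55 pos [ 0.4849 -0.2366  0.0566] xyaw 4.55 q1,7 [-0.207 -0.629] F [-2.2  5.2  9. ] T [ 1.22  0.6  -0.1 ] gap 0.0397 grip 50.3
-0.8539880812168121
```

Call:
jog_arm --targets '[{"claw": -1,"linear": [0,0,0],"twist": 0.05},{"claw": -1,"linear": [0,0,0],"twist": 0}]'

```text
clock: 15.75
ee_pos: [0.485, -0.2365, 0.0566]
tool_rot: [[1.0, -0.023, 0.0], [-0.023, -1.0, 0.001], [0.0, -0.001, -1.0]]
wrist_force: [-2.5, 5.7, 11.1]
finger_gap: 0.0396
grasp_force: 50.5
```

```bash
python3 -c "
from h import *
st();r.capture('side');print(st()[0]['joint_efforts'][6])"
```

```text
t 15.75 pos [ 0.485  -0.2365  0.0566] xyaw -1.32 q1,7 [-0.224 -0.714] F [-2.5  5.7 11.1] T [1.39 0.52 0.07] gap 0.0396 grip 50.5
t 15.8 pos [ 0.485  -0.2366  0.0567] xyaw -1.17 q1,7 [-0.224 -0.712] F [-2.1  6.1  9.7] T [1.41 0.5  0.02] gap 0.0399 grip 50.4
-0.812161099165678
```

Call:
jog_arm --targets '[{"claw": -1,"linear": [0,0,0],"twist": 0.05},{"claw": -1,"linear": [0,0,0],"twist": 0}]'

```text
clock: 16.0
ee_pos: [0.485, -0.2365, 0.0567]
tool_rot: [[0.992, -0.123, 0.0], [-0.123, -0.992, 0.001], [0.0, -0.001, -1.0]]
wrist_force: [-2.9, 6.5, 11.3]
finger_gap: 0.0397
grasp_force: 50.6
```

```bash
python3 -c "
from h import *
st();r.capture('side');print(st()[0]['joint_efforts'][6])"
```

```text
t 16.0 pos [ 0.485  -0.2365  0.0567] xyaw -7.05 q1,7 [-0.241 -0.797] F [-2.9  6.5 11.3] T [ 1.53  0.52 -0.  ] gap 0.0397 grip 50.6
t 16.05 pos [ 0.4851 -0.2365  0.0567] xyaw -6.9 q1,7 [-0.24  -0.794] F [-1.7  6.1 10.1] T [ 1.51  0.53 -0.03] gap 0.0397 grip 50.5
-0.8198565244674683
```

```bash
cat >> h.py <<'E'
def ang(n=2):
    c=np.array([.486,-.237]);
    for cam in('side','top'):
        A={}
        for i in range(n):
            r.capture(cam)
            for l in('knob_mark','collar_mark'):
                for d in r.mark_of(cam,l):
                    p=np.array(d['point'])-[*c,.096];h=np.hypot(*p[:2])
                    if .014<h<.034 and abs(p[2])<.012: A.setdefault(l,[]).append((round(np.degrees(np.arctan2(p[1],p[0]))%360),round(d['p'],2)))
        print(cam,A)
E
python3 -c "
from h import *
ang();st()"
```

```text
side {'knob_mark': [(211, 0.42), (206, 0.51)], 'collar_mark': [(204, 0.39), (214, 0.6)]}
top {}
t 16.65 pos [ 0.485  -0.2366  0.0568] xyaw -6.85 q1,7 [-0.24  -0.794] F [-2.2  6.3 10.3] T [ 1.52  0.54 -0.04] gap 0.0398 grip 50.4
```

Call:
jog_arm --targets '[{"claw": -1,"linear": [0,0,0],"twist": 0.04},{"claw": -1,"linear": [0,0,0],"twist": 0}]'

```text
clock: 16.85
ee_pos: [0.4851, -0.2365, 0.0567]
tool_rot: [[0.98, -0.201, 0.0], [-0.201, -0.98, 0.001], [0.0, -0.002, -1.0]]
wrist_force: [-2.1, 6.7, 13.1]
finger_gap: 0.0396
grasp_force: 50.7
```

```bash
python3 -c "
from h import *
print(st()[0]['joint_efforts'][6])"
```

```text
t 16.85 pos [ 0.4851 -0.2365  0.0567] xyaw -11.59 q1,7 [-0.254 -0.862] F [-2.1  6.7 13.1] T [ 1.63  0.49 -0.  ] gap 0.0396 grip 50.7
-1.6168510168790817
```

Call:
jog_arm --targets '[{"claw": -1,"linear": [0,0,0],"twist": 0.04},{"claw": -1,"linear": [0,0,0],"twist": 0}]'

```text
clock: 17.05
ee_pos: [0.4852, -0.2364, 0.0568]
tool_rot: [[0.96, -0.278, 0.0], [-0.278, -0.96, 0.002], [-0.0, -0.002, -1.0]]
wrist_force: [-2.3, 8.0, 12.6]
finger_gap: 0.0393
grasp_force: 50.8
```

```bash
python3 -c "
from h import *
print(st()[0]['joint_efforts'][6]);ang(1)"
```

```text
t 17.05 pos [ 0.4852 -0.2364  0.0568] xyaw -16.17 q1,7 [-0.266 -0.928] F [-2.3  8.  12.6] T [1.77 0.51 0.01] gap 0.0393 grip 50.8
-1.6271859034895897
side {'knob_mark': [(197, 0.55), (196, 0.54)], 'collar_mark': [(203, 0.41)]}
top {}
```

Call:
jog_arm --targets '[{"claw": -1,"linear": [0,0,0],"twist": 0.04},{"claw": -1,"linear": [0,0,0],"twist": 0}]'

```text
clock: 17.55
ee_pos: [0.4852, -0.2364, 0.0568]
tool_rot: [[0.935, -0.354, 0.001], [-0.354, -0.935, 0.002], [-0.0, -0.002, -1.0]]
wrist_force: [-2.2, 6.4, 13.1]
finger_gap: 0.0398
grasp_force: 51.9
```

```bash
python3 -c "
from h import *
print(st()[0]['joint_efforts'][6])"
```

```text
t 17.55 pos [ 0.4852 -0.2364  0.0568] xyaw -20.74 q1,7 [-0.279 -0.994] F [-2.2  6.4 13.1] T [1.82 0.51 0.16] gap 0.0398 grip 51.9
-1.8062059208750725
```

Call:
jog_arm --targets '[{"claw": -1,"linear": [0,0,0],"twist": 0.04},{"claw": -1,"linear": [0,0,0],"twist": 0}]'

```text
clock: 17.75
ee_pos: [0.4851, -0.2365, 0.0568]
tool_rot: [[0.904, -0.427, 0.0], [-0.427, -0.904, 0.001], [-0.0, -0.001, -1.0]]
wrist_force: [-3.9, 7.6, 13.3]
finger_gap: 0.0396
grasp_force: 53.6
```

```bash
python3 -c "
from h import *
print(st()[0]['joint_efforts'][6]);ang(3)"
```

```text
t 17.75 pos [ 0.4851 -0.2365  0.0568] xyaw -25.31 q1,7 [-0.291 -1.06 ] F [-3.9  7.6 13.3] T [1.74 0.65 0.38] gap 0.0396 grip 53.6
-2.0739369839429855
side {'knob_mark': [(193, 0.46), (192, 0.49), (189, 0.54)], 'collar_mark': [(200, 0.46), (192, 0.48), (191, 0.53)]}
top {}
```

Torque is now climbing (Tz 0.16, then 0.38). I'll use smaller steps from here.

Call:
jog_arm --targets '[{"claw": -1,"linear": [0,0,0],"twist": 0.03},{"claw": -1,"linear": [0,0,0],"twist": 0}]'

```text
clock: 18.85
ee_pos: [0.4851, -0.2364, 0.0568]
tool_rot: [[0.877, -0.48, 0.0], [-0.48, -0.877, 0.002], [-0.001, -0.002, -1.0]]
wrist_force: [-2.9, 7.8, 12.8]
finger_gap: 0.0395
grasp_force: 54.9
```

```bash
python3 -c "
from h import *
print(st()[0]['joint_efforts'][6]);ang(1);st()"
```

```text
t 18.85 pos [ 0.4851 -0.2364  0.0568] xyaw -28.69 q1,7 [-0.3   -1.108] F [-2.9  7.8 12.8] T [1.82 0.63 0.64] gap 0.0395 grip 54.9
-1.8628910556435585
side {'knob_mark': [(184, 0.44), (193, 0.26)], 'collar_mark': [(195, 0.65)]}
top {}
t 19.15 pos [ 0.4851 -0.2364  0.0568] xyaw -28.59 q1,7 [-0.3   -1.107] F [-2.4  6.9 13.7] T [1.78 0.57 0.18] gap 0.0395 grip 52.4
```

Call:
jog_arm --targets '[{"claw": -1,"linear": [0,0,0],"twist": 0.03},{"claw": -1,"linear": [0,0,0],"twist": 0}]'

```text
clock: 19.35
ee_pos: [0.4852, -0.2365, 0.0569]
tool_rot: [[0.846, -0.533, 0.001], [-0.533, -0.846, 0.002], [-0.0, -0.002, -1.0]]
wrist_force: [-2.4, 7.9, 15.4]
finger_gap: 0.0396
grasp_force: 50.8
```

```bash
python3 -c "
from h import *
print(st()[0]['joint_efforts'][6]);ang(2);st()"
```

```text
t 19.35 pos [ 0.4852 -0.2365  0.0569] xyaw -32.18 q1,7 [-0.309 -1.158] F [-2.4  7.9 15.4] T [ 1.72  0.68 -0.07] gap 0.0396 grip 50.8
-1.137179620563984
side {'knob_mark': [(188, 0.51), (190, 0.38)], 'collar_mark': [(199, 0.6), (198, 0.45)]}
top {}
t 19.95 pos [ 0.4852 -0.2366  0.0569] xyaw -32.06 q1,7 [-0.309 -1.156] F [-2.6  7.6 14.3] T [ 1.72  0.62 -0.04] gap 0.0395 grip 50.3
```

Torque peaked at Tz 0.64 and has now fallen below zero. The knob mark is moving ahead of the collar mark, so the ratchet is going over. I'll complete this tooth, about 10° more, without starting the next.

Call:
jog_arm --targets '[{"claw": -1,"linear": [0,0,0],"twist": 0.03},{"claw": -1,"linear": [0,0,0],"twist": 0}]'

```text
clock: 20.15
ee_pos: [0.4853, -0.2365, 0.0569]
tool_rot: [[0.813, -0.582, 0.001], [-0.582, -0.813, 0.002], [-0.0, -0.002, -1.0]]
wrist_force: [-2.6, 8.4, 16.2]
finger_gap: 0.0399
grasp_force: 50.5
```

```bash
python3 -c "
from h import *
print(st()[0]['joint_efforts'][6]);ang(1);st()"
```

```text
t 20.15 pos [ 0.4853 -0.2365  0.0569] xyaw -35.61 q1,7 [-0.318 -1.208] F [-2.6  8.4 16.2] T [ 1.76  0.6  -0.01] gap 0.0399 grip 50.5
-1.1744334921240807
side {'knob_mark': [(183, 0.55)], 'collar_mark': [(198, 0.65)]}
top {}
t 20.45 pos [ 0.4853 -0.2365  0.057 ] xyaw -35.49 q1,7 [-0.317 -1.206] F [-2.4  7.3 14.4] T [ 1.75  0.53 -0.01] gap 0.0397 grip 50.4
```

Call:
jog_arm --targets '[{"claw": -1,"linear": [0,0,0],"twist": 0.03},{"claw": -1,"linear": [0,0,0],"twist": 0}]'

```text
clock: 20.65
ee_pos: [0.4853, -0.2364, 0.0569]
tool_rot: [[0.777, -0.63, 0.001], [-0.63, -0.777, 0.002], [-0.0, -0.002, -1.0]]
wrist_force: [-2.4, 9.4, 16.2]
finger_gap: 0.0398
grasp_force: 50.7
```

```bash
python3 -c "
from h import *
print(st()[0]['joint_efforts'][6]);ang(3);st()"
```

```text
t 20.65 pos [ 0.4853 -0.2364  0.0569] xyaw -39.05 q1,7 [-0.326 -1.257] F [-2.4  9.4 16.2] T [1.91 0.54 0.03] gap 0.0398 grip 50.7
-1.1924219503998756
side {'collar_mark': [(204, 0.64), (198, 0.43), (197, 0.41)], 'knob_mark': [(175, 0.6), (180, 0.66)]}
top {}
t 21.55 pos [ 0.4853 -0.2365  0.057 ] xyaw -38.93 q1,7 [-0.326 -1.255] F [-2.2  8.9 15.3] T [1.8  0.51 0.03] gap 0.0394 grip 50.5
```

Call:
jog_arm --targets '[{"claw": -1,"linear": [0,0,0],"twist": 0.025},{"claw": -1,"linear": [0,0,0],"twist": 0}]'

```text
clock: 21.75
ee_pos: [0.4853, -0.2364, 0.0569]
tool_rot: [[0.745, -0.668, 0.001], [-0.668, -0.745, 0.002], [-0.001, -0.002, -1.0]]
wrist_force: [-2.6, 9.3, 15.9]
finger_gap: 0.0399
grasp_force: 51.2
```

```bash
python3 -c "
from h import *
print(st()[0]['joint_efforts'][6]);ang(3);st()"
```

```text
t 21.75 pos [ 0.4853 -0.2364  0.0569] xyaw -41.88 q1,7 [-0.333 -1.298] F [-2.6  9.3 15.9] T [1.98 0.53 0.09] gap 0.0399 grip 51.2
-1.091543398797512
side {'knob_mark': [(179, 0.59)], 'collar_mark': [(199, 0.47), (200, 0.65), (201, 0.53)]}
top {}
t 22.65 pos [ 0.4853 -0.2364  0.0569] xyaw -41.78 q1,7 [-0.333 -1.297] F [-2.7  8.5 16. ] T [1.95 0.52 0.04] gap 0.0398 grip 51.0
```

One tooth is done: the collar is fixed at about 199° and the knob is about 21° ahead of it. Now I'll release and rise.

Call:
jog_arm --targets '[{"claw": 1,"linear": [0,0,0],"twist": 0},{"claw": 1,"linear": [0,0,0],"twist": 0},{"claw": 1,"linear": [0,0,0],"twist": 0},{"claw": 1,"linear": [0,0,0],"twist": 0},{"claw": 1,"linear": [0,0,0],"twist": 0}]'

```text
clock: 23.15
ee_pos: [0.4847, -0.2374, 0.0563]
tool_rot: [[0.745, -0.667, -0.0], [-0.667, -0.745, -0.0], [0.0, 0.0, -1.0]]
wrist_force: [-0.9, -0.1, 0.1]
finger_gap: 0.0855
grasp_force: 0.0
```

Call:
jog_arm --targets '[{"claw": 1,"linear": [0,0,-0.05],"twist": 0},{"claw": 1,"linear": [0,0,-0.1],"twist": 0},{"claw": 1,"linear": [0,0,-0.12],"twist": 0},{"claw": 1,"linear": [0,0,-0.12],"twist": 0},{"claw": 1,"linear": [0,0,-0.1],"twist": 0}]'

```text
clock: 23.65
ee_pos: [0.4845, -0.2379, 0.2061]
tool_rot: [[0.744, -0.668, 0.001], [-0.668, -0.744, -0.001], [0.001, -0.0, -1.0]]
wrist_force: [1.0, 0.7, 0.4]
finger_gap: 0.0852
grasp_force: 0.0
```

Call:
jog_arm --targets '[{"claw": 1,"linear": [0,0,-0.12],"twist": 0},{"claw": 1,"linear": [0,0,-0.12],"twist": 0},{"claw": 1,"linear": [0,0,0],"twist": 0}]'

```text
clock: 23.95
ee_pos: [0.4856, -0.2389, 0.2802]
tool_rot: [[0.744, -0.668, 0.006], [-0.668, -0.744, -0.001], [0.005, -0.003, -1.0]]
wrist_force: [0.0, -1.0, 0.5]
finger_gap: 0.0854
grasp_force: 0.0
```

```bash
python3 -c "
from h import *
st();marks(2);ang(2)
a,b=[cv2.cvtColor(r.capture(c),cv2.COLOR_RGB2BGR) for c in('side','top')]
cv2.imwrite('pics/fin.png',np.hstack([cv2.resize(a[105:170,250:315],(400,400),interpolation=cv2.INTER_CUBIC),cv2.resize(b[185:255,330:400],(400,400),interpolation=cv2.INTER_CUBIC)]))
for l in('jar_syrup','shot_glass','dosing_cup','timer_1'): print(l,[np.round(d['point'],3).tolist() for d in r.mark_of('side',l)[:1]+r.mark_of('top',l)[:1]])
"
```

```text
t 23.95 pos [ 0.4856 -0.2389  0.2802] xyaw -41.89 q1,7 [-0.538 -1.551] F [ 0.  -1.   0.5] T [-0.01 -0.07  0.02] gap 0.0854 grip 0.0
('side', 'knob_mark') [(0.4616, -0.2325, 0.0922, 0.72)]
('side', 'collar_mark') [(0.4616, -0.2429, 0.099, 0.64), (0.4641, -0.2401, 0.0967, 0.68)]
('side', 'canister') [(0.4909, -0.2387, 0.0037, 0.83), (0.4609, -0.2432, 0.097, 0.24)]
('top', 'knob_mark') [(0.4639, -0.2362, 0.0938, 0.94), (0.483, -0.2357, 0.001, 0.16), (0.4638, -0.2347, 0.0914, 0.8)]
('top', 'collar_mark') [(0.4656, -0.2407, 0.0957, 0.78), (0.4659, -0.2417, 0.0957, 0.64)]
('top', 'canister') [(0.4848, -0.2379, 0.0064, 0.66), (0.4867, -0.2358, 0.0068, 0.6)]
side {'knob_mark': [(171, 0.71), (167, 0.73)], 'collar_mark': [(201, 0.48)]}
top {'knob_mark': [(173, 0.83), (171, 0.74), (186, 0.6)], 'collar_mark': [(187, 0.61), (186, 0.55)]}
jar_syrup [[0.634, -0.009, -0.004], [0.634, -0.012, -0.001]]
shot_glass [[0.696, 0.177, 0.002], [0.694, 0.178, -0.001]]
dosing_cup [[0.704, -0.138, -0.003], [0.698, -0.138, -0.002]]
timer_1 [[0.418, 0.004, 0.002], [0.419, 0.002, -0.002]]
```

View pics/fin.png

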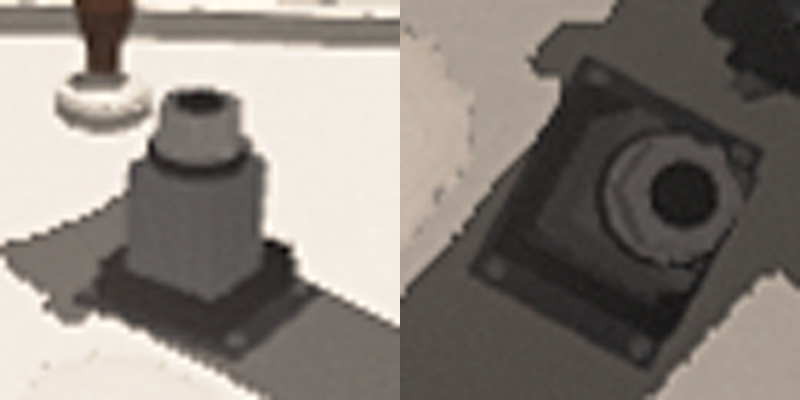

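The final view shows the canister upright and fully down in the socket. The knob is about 20° (one tooth) ahead of the collar, the bystanders are unmoved and the arm is clear. Handing in.

```bash
python3 -c "
from cell import r
print(r.close_job())"
```

```text
the job is handed in; nothing more can be done
None
```

The canister stands fully down in the socket and was let go before I tightened the cap to one ratchet click; the job was handed in at about 25 s with the other things unmoved, and no verdict came back.

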